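# Rock a seized tee stub out of its split bearing block

## Task

The steel tee stub is jammed between the two stiff cheeks of the split bearing block and cannot be pulled straight out. Push its stem over to one side and then to the other until both cheeks have been forced back, then lift the stub out and lower it into the open parts basket that stands on the bench, without dropping it. Leave the tools lying around where they are.

Things in the scene. Friction and masses are not known exactly. Their poses are not given: they have to be found in the camera images.
- block: Grey split bearing block, fixed, 90 mm (x) by 184 mm (y); stop posts 58 mm high. Origin: centre of its underside on the bench. Its y is the way the stem rocks and the cheeks slide; its x runs along the trough (floor 12 mm up) that holds the stub's 32 mm cross-bar. The cheeks' lips reach over the bar: 18 mm apart when shut, 28 mm with one fully back, so both must go back 8 mm or more.
- stub_grip (a point): Middle of the tee stub's stem, 25 mm below its top, 80 mm above the cross-bar's axis. Dark steel, 0.55 kg; stem 24 mm (x) by 16 mm (y), z up the stem. Stem top is 133 mm above the bench in the block. Pushing here with 10 to 20 N along the block's +y or -y tilts the stem and forces that cheek back; the cheek is at its stop at 0.25 rad (20 mm aside). The stem then stays leaning.
- stub_bar (a point): Centre of the tee stub's cross-bar, on its axis: a round-ended bar of 32 mm diameter, 62 mm long along x; axes as stub_grip. In the block it lies 28 mm above the bench.
- cheek_left_top (a point): Middle of the upper inner edge (facing the stem) of the bright steel cheek on the +y side of the block, 70 mm above the bench; the cheek is 56 mm (x) by 31 mm (y). Axes as the block.
- cheek_right_top (a point): Middle of the upper inner edge (facing the stem) of the bright steel cheek on the -y side of the block, 70 mm above the bench; the cheek is 56 mm (x) by 31 mm (y). Axes as the block.
- cheek_left (a joint): Slide of the cheek on the +y side of the block, in m: 0 shut against the stem, 0.010 fully back. It is stiff (about 18 N) and stays where it is pushed.
- cheek_right (a joint): The same for the cheek on the -y side of the block: 0 shut, 0.010 fully back.
- basket: Purple plastic parts basket, open on top, standing alone on the bench top (not those stacked at the back), fixed, 112 mm (x) x 162 mm (y), 50 mm high, with a few bolts on its floor. Origin: centre of its underside; the inside is 84 mm (x) by 148 mm (y), centred 2.5 mm to +x of the origin, its floor 2 mm above the bench.
- ball_bearing: Loose ball bearing lying flat, 47 mm diameter, 14 mm high; a bystander.
- pliers_red: Loose pliers with red grips, 182 mm long (its y), 54 mm wide, 14 mm thick; a bystander.
- stubby_driver: Loose stubby screwdriver, yellow and black handle, 111 mm long (its y), 28 mm wide, 35 mm high; a bystander.

How it is judged:
By the outcome, as a careful person would: the job done as asked, in the order asked, and still so for the second after the job is handed in, with the robot touching nothing.
It also fails if it takes over 51 s, if anything falls off the work surface, if the arm or the gripper's body presses on something with over 40 N, if the wrist force passes 120 N, or if a joint passes its speed limit or range.

## Robot

A 7-joint arm with a two-finger parallel gripper is mounted at the origin on a cart in front of the work surface, level with it; the furniture and walls round the work are solid. World frame = base frame: x ahead of the robot, y to its left, z up, the work surface at z = 0. Lengths are in mm, angles in rad, forces in N, time in s.
With the tool pointing down it reaches from about 400 to 875 mm from the base axis. Payload 19.3 kg.
Tool frame: the origin (TCP) lies between the finger pads; the fingertips stand 17 mm ahead of it and the grasp point (between the pads) lies 2 mm behind it; z points along the fingers, y is the line along which they close (so a half turn about z gives the same grasp; the last joint's range is limited). The gripper opens to 85 mm and grips with 20 to 120 N. Pads are 22 mm wide; open, the fingers measure 114 mm over their backs; the gripper's body (76 mm by 85 mm) begins 54 mm behind the grasp point. The pads swing forward as they close: fully open they stand 13 mm farther back than shut.
Start: joints at [1.036, 0.521, -0.036, 1.599, 0.021, 1.021, -0.113], TCP at [280.125, -558.699, 248.291] pointing down, gripper open.
Joint ranges: [-2.91, 2.91], [-0.3, 2.13], [-1.5, 1.42], [0.17, 2.43], [-1.26, 4.41], [0.16, 1.93], [-2.52, 2.52]. Speed limits (rad/s): [1.89, 1.89, 2.39, 2.39, 3.01, 3.01, 3.01].

## Interface

Orientations are given as a rotation vector (axis times angle).
In Python, from workcell import observe, grab_frame, get_calibration, close_job, recognise, pinpoint gives the robot as it stands.
- The arm moves only by the tool arm_command, never from a script. Its argument "plan" is a list of rows, each a list of 7 numbers: the shift along the tool's x, y, z in mm, then the turn, a rotation vector about the tool's x, y, z in degrees, then the finger opening in mm, from 0 to 85.4. A call has exactly 10 rows; each row shifts and turns the commanded pose from where the row before left it, along the tool's axes as they then stand; what a row does not reach is not made up. A row lasts 1/12 s, in which the tool goes at most 41.7 mm and 7.16 degrees, less where a joint would pass 70% of its speed; a pose out of reach is approached as far as the arm can. A call is refused whole if a number of a shift passes 41.7 or a number of a turn 7.16, either way. A call with a gripper value outside its range is refused whole. The fingers move at their own pace and stop on an object; "force" is the grip in N (left out, the last holds). Time passes only in rows, so rows that do not move let the fingers close, or fill a call up. It gives the time, the measured TCP pose, the force, the opening and the grip force at its end, in the units of the state.
- observe(): the state, without advancing time (a new reading comes with each control period).
- grab_frame(name): name is "side" or "top" or "wrist"; returns the picture (400x640x3 uint8, red, green, blue); there is no depth.
- get_calibration(name): a dict with "mtx" (3x3 intrinsics, pixels), "cam_to_world" (4x4, takes a point from camera to world coordinates); the wrist camera has in their place "T_tool_cam" (4x4, takes a point from camera to tool coordinates, whose origin is the TCP and whose axes are the flange's). Camera axes: x right, y down, z forward; pixel columns grow to the right and rows downward; lengths in mm; the calibration is good to about 2 mm. A picture is of the moment at which its call begins: read the wrist's pose just before it. get_calibration takes no time and is no camera call.
- close_job(): hands the job in; it is judged then, once.
Trained networks look in the newest picture that a camera, given by its name, has taken for a name from the list of things; names that differ only in an ending like _2 or _b are one class to them, and where a whole thing is asked for, a point or a joint stands for the part that bears it (a point fixed in the world has none). Each returns a list of dicts, best first, with "score" (0 to 1); they miss things now and then, are a little off and sometimes report something else, mostly with a low value. They report only what shows in the picture. A call takes as long as a camera call.
- recognise(thing, camera): "centre" ([column, row] in pixels, amid what is visible of it).
- pinpoint(thing, camera): "centre" ([column, row] in pixels: a listed point, or the origin of a listed thing).
The state is a dict: "time_s": time; "q": joint angles; "qd": joint speeds; "effort": joint torques, N m; "ee_pos": TCP position; "orientation": TCP orientation; "force": force on the tool from outside, world axes, zero at the start; "ft_torque": the same for the moment, N m; "finger_gap": opening from 0.0 (shut) to 1.0 (fully open); "finger_force": force on a finger pad.
Only numpy, scipy, OpenCV 4.12 (cv2) and the standard library are available. Lean on these libraries where they do the work, as an engineer would, in place of code of your own. Each camera call takes 0.05 s, during which the arm holds its last target. There are 200 camera calls.

## Working session

There is one attempt and no reset: what is moved stays moved. The work goes in short steps, Python scripts to look and compute and a tool call to move; the robot and the scene stay as the last step left them, time stands still between calls to the robot, and variables do not carry over. Pictures are saved under pics/ and viewed, at most 10 in all, crops included, and the job is handed in when it is done.

Besides the shell and the picture viewer there is one more tool, called as name([rows], argument=value, ...), one row to a line, values as JSON. arm_command: Moves the arm, as the interface text tells. Its arguments: {"type":"object","properties":{"plan":{"type":"array"},"force":{"type":"number"}},"required":["plan"]}

```bash
mkdir -p pics; cat > h.py <<'E'
import numpy as np, cv2
from workcell import *
from scipy.spatial.transform import Rotation as R
def ray(cam,px,s=None):
    c=get_calibration(cam)
    if 'cam_to_world' in c: T=np.array(c['cam_to_world'])
    else:
        s=s or observe(); W=np.eye(4); W[:3,:3]=R.from_rotvec(s['orientation']).as_matrix(); W[:3,3]=s['ee_pos']
        T=W@np.array(c['T_tool_cam'])
    K=np.array(c['mtx']); d=T[:3,:3]@np.linalg.solve(K,[px[0],px[1],1.]); return T[:3,3],d/np.linalg.norm(d)
def atz(cam,px,z,s=None):
    o,d=ray(cam,px,s); return o+d*(z-o[2])/d[2]
def tri(rs):
    A=0;b=0
    for o,d in rs:
        P=np.eye(3)-np.outer(d,d);A=A+P;b=b+P@o
    return np.linalg.solve(A,b)
E
python3 - <<'E'
from h import *
np.set_printoptions(precision=1,suppress=True)
s=observe();print(s)
ims=[]
Z=dict(stub_grip=108,stub_bar=28,cheek_left_top=70,cheek_right_top=70,block=0,basket=0,ball_bearing=7,pliers_red=7,stubby_driver=15)
for c in('top','side'):
    im=grab_frame(c);cv2.imwrite(f'pics/{c}0.png',im[...,::-1])
    print(c,ray(c,[320,200]))
    for t in Z:
        for r in pinpoint(t,c)[:2]: print(c,t,round(r['score'],2),np.array(r['centre']),atz(c,r['centre'],Z[t]))
E
```

```text
{'time_s': 0.0, 'q': array([ 1. ,  0.5, -0. ,  1.6,  0. ,  1. , -0.1]), 'qd': array([ 0.,  0.,  0.,  0.,  0.,  0., -0.]), 'effort': array([ -0. , -92.7,   2. , -37. ,   0. ,   0. ,  -0. ]), 'ee_pos': array([ 280. , -558.4,  247.7]), 'orientation': array([-3.1, -0.7,  0. ]), 'force': array([0.2, 0.3, 0.6]), 'ft_torque': array([ 0., -0., -0.]), 'finger_force': 0.0, 'finger_gap': 1.0002604660883592}
top (array([437.2, -42.7, 938.1]), array([ 0.1, -0. , -1. ]))
top stub_grip 0.56 [423.5 231.5] [ 480.9 -252.9  108. ]
top stub_bar 0.9 [410.2 235.6] [ 477.3 -244.7   28. ]
top stub_bar 0.39 [229.4 223. ] [514.5 136.2  28. ]
top cheek_left_top 0.71 [408.7 230. ] [ 486.7 -233.    70. ]
top cheek_right_top 0.66 [417.5 234.5] [ 477.2 -250.1   70. ]
top block 0.55 [407.7 236.9] [ 475.8 -245.3    0. ]
top basket 0.6 [226.  220.6] [522.4 149.2   0. ]
top ball_bearing 0.51 [315.  258.1] [435.9 -43.    7. ]
top pliers_red 0.59 [326.6 162.6] [643.9 -74.5   7. ]
top stubby_driver 0.82 [316.4 212.6] [532.8 -48.8  15. ]
top stubby_driver 0.35 [415.4 239. ] [ 470.3 -258.2   15. ]
side (array([ 466.3, -741.9,  555.3]), array([ 0.1,  0.8, -0.5]))
side stub_grip 0.81 [299.5 264.6] [ 474.5 -246.3  108. ]
side stub_bar 0.68 [302.1 304.4] [ 474.8 -263.3   28. ]
side cheek_left_top 0.77 [302.4 278.5] [ 478.3 -241.3   70. ]
side cheek_right_top 0.91 [304.  289.4] [ 479.4 -268.    70. ]
side block 0.79 [304.6 305.9] [ 479.7 -242.1    0. ]
side block 0.62 [370.3 250. ] [636.  -96.9   0. ]
side basket 0.74 [321.3 240.6] [531. -51.   0.]
side basket 0.57 [309.7 196.2] [519.4 144.9   0. ]
side ball_bearing 0.6 [278.7 243.9] [433.4 -60.3   7. ]
side pliers_red 0.56 [373.2 243.2] [645.3 -82.6   7. ]
side stubby_driver 0.59 [322.9 237.6] [534.  -59.3  15. ]
```

```bash
python3 - <<'E'
from h import *
a=cv2.imread('pics/top0.png');b=cv2.imread('pics/side0.png')
x=cv2.resize(a[150:350,150:550],(800,400),interpolation=cv2.INTER_CUBIC);cv2.imwrite('pics/top0c.png',x)
x=cv2.resize(b[150:350,210:470],(780,600),interpolation=cv2.INTER_CUBIC);cv2.imwrite('pics/side0c.png',x)
E
```

```text
(no output)
```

View pics/top0c.png

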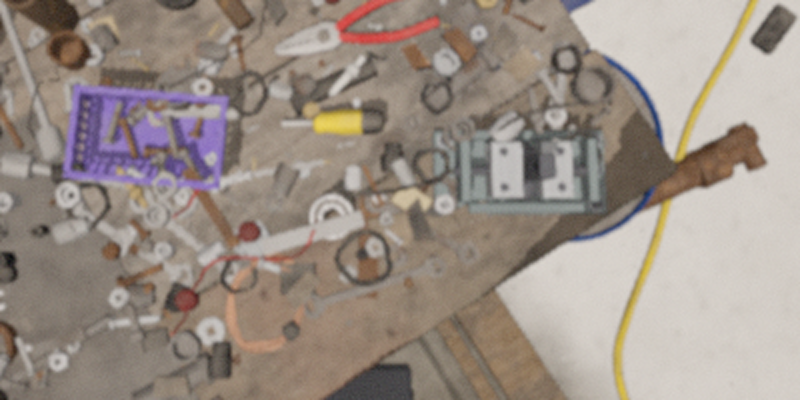

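View pics/side0c.png

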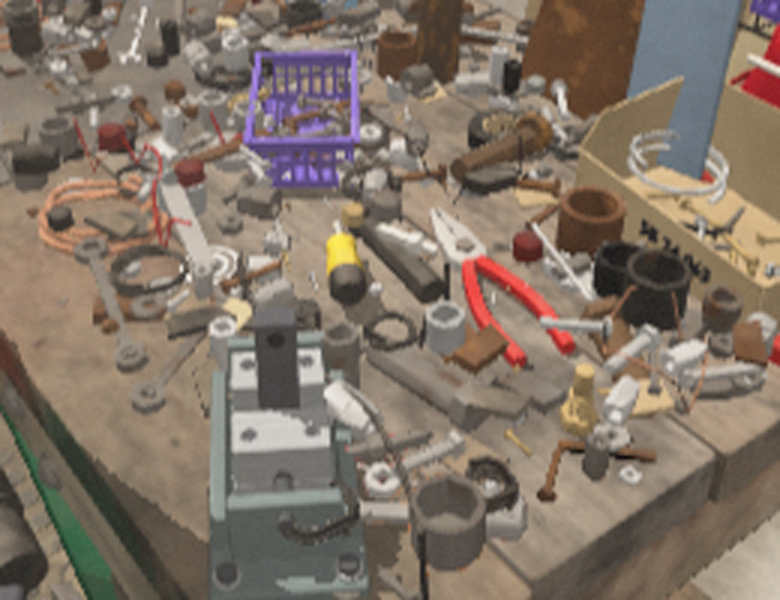

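Top view: block at full-image px about (416,235), stem at (420,232); basket at (224,218), roughly 5° turned. In the side view the stem at (302,262) stands upright between the two cheeks. Next I compute yaws and the approach.

```bash
cat >> h.py <<'E'
def pose(s=None):
    s=s or observe(); return np.array(s['ee_pos']),R.from_rotvec(s['orientation'])
def target(yaw,tilt=0):
    # tool x along world angle yaw (rad), z down; tilt about the tool's y, rad
    return R.from_matrix(np.array([[np.cos(yaw),np.sin(yaw),0],[np.sin(yaw),-np.cos(yaw),0],[0,0,-1]]).T.T)*R.from_euler('y',tilt)
def rows(p1,R1,n=10,start=None):
    p0,R0=start or pose(); dr=(R0.inv()*R1).as_rotvec()/n; out=[]
    Rk=R0
    for k in range(n):
        sh=Rk.inv().apply((p1-p0)/n); out.append([round(float(v),1) for v in [*sh,*np.degrees(dr)]]); Rk=Rk*R.from_rotvec(dr)
    for o in out: print(o)
E
python3 - <<'E'
from h import *
np.set_printoptions(precision=2,suppress=True)
print(tri([ray('top',[423.5,231.5]),ray('side',[299.5,264.6])]))
print('basket',tri([ray('top',[226,220.6]),ray('side',[309.7,196.2])]))
f=lambda p:[150+p[0]/2,150+p[1]/2]
for n,pts,z in(('basket rim',[(75,85),(228,97),(220,188),(65,178)],50),('block',[(458,137),(605,130),(605,212),(460,214)],50)):
    P=[atz('top',f(p),z)[:2] for p in pts]; print(n,np.array(P),np.mean(P,0),'yaws',[np.degrees(np.arctan2(*(P[i]-P[(i+1)%4])[::-1])) for i in range(4)])
print(np.array(get_calibration('wrist')['T_tool_cam']),get_calibration('wrist')['mtx'])
print(pose()[1].as_matrix())
print(target(np.radians(90)).as_matrix())
rows(np.array([477,-290,290]),target(np.radians(90)))
E
```

```text
[ 477.49 -251.68  113.08]
basket [521.16 149.73  -2.91]
basket rim [[578.96 219.43]
 [561.76  59.73]
 [467.72  69.07]
 [482.4  228.5 ]] [522.71 144.19] yaws [np.float64(83.85465591307442), np.float64(-5.674134114754883), np.float64(-95.2612882177387), np.float64(174.63477014890708)]
block [[ 513.28 -177.5 ]
 [ 516.26 -329.63]
 [ 432.42 -323.52]
 [ 434.49 -175.67]] [ 474.11 -251.58] yaws [np.float64(91.11960982813294), np.float64(-4.169101145624709), np.float64(-90.80434278699421), np.float64(178.66845160665076)]
[[   0.     -0.96   -0.27   67.85]
 [   1.      0.     -0.     -1.12]
 [   0.     -0.27    0.96 -126.18]
 [   0.      0.      0.      1.  ]] [[310.59   0.   327.29]
 [  0.   310.59 200.46]
 [  0.     0.     1.  ]]
[[ 0.89  0.45  0.  ]
 [ 0.45 -0.89  0.  ]
 [ 0.   -0.   -1.  ]]
[[ 0.  1.  0.]
 [ 1.  0.  0.]
 [ 0.  0. -1.]]
[29.6, -15.2, -4.2, -0.0, -0.0, -6.3]
[31.1, -11.8, -4.2, -0.0, -0.0, -6.3]
[32.3, -8.3, -4.2, -0.0, -0.0, -6.3]
[33.0, -4.7, -4.2, -0.0, -0.0, -6.3]
[33.3, -1.0, -4.2, -0.0, -0.0, -6.3]
[33.2, 2.6, -4.2, -0.0, -0.0, -6.3]
[32.7, 6.3, -4.2, -0.0, -0.0, -6.3]
[31.8, 9.9, -4.2, -0.0, -0.0, -6.3]
[30.5, 13.3, -4.2, -0.0, -0.0, -6.3]
[28.9, 16.6, -4.2, -0.0, -0.0, -6.3]
```

arm_command([
  [30,-15,-4,0,0,-6.3,60],
  [33,-12,-4,0,0,-6.3,60],
  [35,-9,-4,0,0,-6.3,60],
  [36,-5,-4,0,0,-6.3,60],
  [36,-1,-4,0,0,-6.3,60],
  [36,2.5,-4,0,0,-6.3,60],
  [36,6,-4,0,0,-6.3,60],
  [35,10,-4,0,0,-6.3,60],
  [34,13,-4,0,0,-6.3,60],
  [32,17,-4,0,0,-6.3,60],
], force=60)

```text
time_s: 1.83
ee_pos: [490.6, -266.1, 288.8]
orientation: [2.222, 2.22, -0.0]
force: [0.7, -0.1, -0.9]
finger_gap: 0.702
finger_force: 0.0
```

```bash
python3 - <<'E'
from h import *
np.set_printoptions(precision=2,suppress=True)
s=observe();print(s['time_s'],s['ee_pos'],pose(s)[1].as_matrix(),s['q'])
im=grab_frame('wrist');cv2.imwrite('pics/w1.png',im[...,::-1])
for t,z in dict(stub_grip=108,stub_bar=28,cheek_left_top=70,cheek_right_top=70,block=0).items():
    for r in pinpoint(t,'wrist')[:2]: print(t,round(r['score'],2),np.array(r['centre']),atz('wrist',r['centre'],z,s))
E
```

```text
1.8333 [ 490.63 -266.14  288.75] [[ 0.  1.  0.]
 [ 1. -0. -0.]
 [-0.  0. -1.]] [ 0.68  0.39 -0.38  1.72  0.17  1.06  0.24]
stub_grip 0.92 [315.3 166.5] [ 478.88 -246.86  108.  ]
stub_grip 0.19 [317.7 169.2] [ 481.24 -249.57  108.  ]
stub_bar 0.69 [316.8 157.9] [ 477.68 -248.87   28.  ]
cheek_left_top 0.91 [317.2 153. ] [ 479.62 -237.92   70.  ]
cheek_right_top 0.82 [318.3 170.1] [ 480.67 -257.     70.  ]
block 0.77 [316.1 154.3] [ 475.82 -247.79    0.  ]
```

View pics/w1.png

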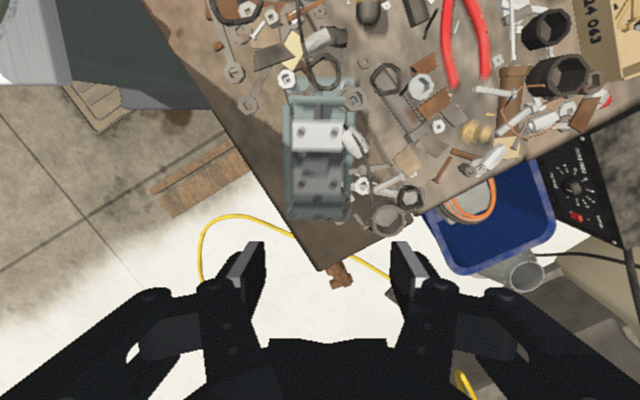

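Wrist view: block centred near (317,158) with its sides nearly vertical in the picture (yaw ≈ 0), stem at (316,165); the networks agree on stem ≈ (479,-248). Descend around the stem.

arm_command([
  [4.5,-3,15,0,0,0,60],
  [4.5,-3,20,0,0,0,60],
  [4.5,-3,20,0,0,0,60],
  [4.5,-3,20,0,0,0,60],
  [0,0,20,0,0,0,60],
  [0,0,20,0,0,0,60],
  [0,0,15,0,0,0,60],
  [0,0,10,0,0,0,60],
  [0,0,5,0,0,0,60],
  [0,0,0,0,0,0,60],
])

```text
time_s: 2.97
ee_pos: [477.5, -250.0, 142.6]
orientation: [-2.229, -2.212, 0.001]
force: [0.3, 0.1, -0.2]
finger_gap: 0.705
finger_force: 0.0
```

```bash
python3 - <<'E'
from h import *
np.set_printoptions(precision=2,suppress=True)
s=observe();print(s['time_s'],s['ee_pos'])
im=grab_frame('wrist');cv2.imwrite('pics/w2.png',im[...,::-1])
for t,z in dict(stub_grip=108,cheek_left_top=70,cheek_right_top=70,block=0).items():
    for r in pinpoint(t,'wrist')[:2]: print(t,round(r['score'],2),np.array(r['centre']),atz('wrist',r['centre'],z,s))
E
```

```text
2.9667 [ 477.47 -250.02  142.61]
stub_grip 0.61 [328.7 239.4] [ 478.44 -248.14  108.  ]
cheek_left_top 0.61 [329.7 198.5] [ 479.27 -234.75   70.  ]
block 0.61 [329.4 188.3] [ 479.34 -244.04    0.  ]
```

View pics/w2.png

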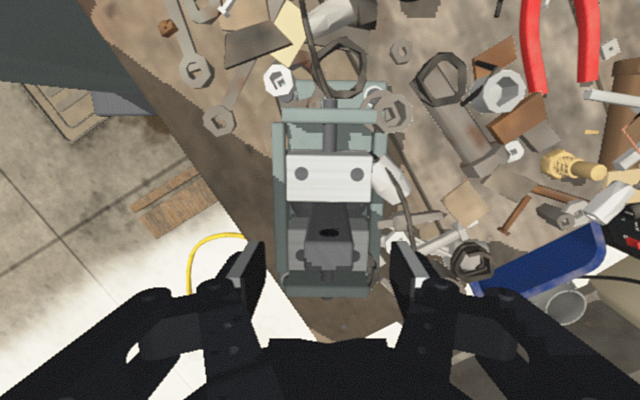

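The stem sits between the open pads at about (328,240), cheeks shut and square to the tool. Down another 37 mm and grip.

arm_command([
  [1,0.5,8,0,0,0,60],
  [1,0.5,10,0,0,0,60],
  [0,0,10,0,0,0,60],
  [0,0,7,0,0,0,60],
  [0,0,2,0,0,0,45],
  [0,0,0,0,0,0,30],
  [0,0,0,0,0,0,10],
  [0,0,0,0,0,0,10],
  [0,0,0,0,0,0,10],
  [0,0,0,0,0,0,10],
], force=60)

```text
time_s: 4.05
ee_pos: [479.0, -247.7, 106.4]
orientation: [-2.229, -2.214, -0.0]
force: [0.5, 0.1, -4.3]
finger_gap: 0.28
finger_force: 58.9
```

arm_command([
  [2.1,0,0,0,-1.5,0,10],
  [2.1,0,0,0,-1.5,0,10],
  [2.1,0,0,0,-1.5,0,10],
  [2.1,0,0,0,-1.5,0,10],
  [2.1,0,0,0,-1.5,0,10],
  [2.1,0,0,0,-1.5,0,10],
  [2.1,0,0,0,-1.5,0,10],
  [2.1,0,0,0,-1.5,0,10],
  [2.1,0,0,0,-1.5,0,10],
  [2.1,0,0,0,-1.5,0,10],
])

```text
time_s: 4.88
ee_pos: [479.1, -228.3, 104.7]
orientation: [2.089, 2.071, -0.277]
force: [-0.6, -9.8, 1.8]
finger_gap: 0.269
finger_force: 59.9
```

arm_command([
  [1,0,0,0,-0.4,0,10],
  [1,0,0,0,-0.4,0,10],
  [0.5,0,0,0,0,0,10],
  [0,0,0,0,0,0,10],
  [0,0,0,0,0,0,10],
  [0,0,0,0,0,0,10],
  [0,0,0,0,0,0,10],
  [0,0,0,0,0,0,10],
  [0,0,0,0,0,0,10],
  [0,0,0,0,0,0,10],
])

```text
time_s: 5.72
ee_pos: [479.2, -226.6, 104.2]
orientation: [2.081, 2.064, -0.291]
force: [-0.0, -13.2, 5.3]
finger_gap: 0.275
finger_force: 59.9
```

```bash
python3 - <<'E'
from h import *
np.set_printoptions(precision=2,suppress=True)
s=observe();print(s['time_s'],s['ee_pos'],s['force'],pose(s)[1].as_matrix()[:,2])
for c in('side','wrist'):
    im=grab_frame(c)
    cv2.imwrite(f'pics/{c}3.png',im[...,::-1])
    for t in('cheek_left_top','cheek_right_top'):
        for r in pinpoint(t,c)[:1]: print(c,t,round(r['score'],2),np.array(r['centre']),atz(c,r['centre'],70,s))
a=cv2.resize(cv2.imread('pics/side3.png')[230:350,250:390],(560,480));cv2.imwrite('pics/side3c.png',a)
E
```

```text
5.7167 [ 479.2  -226.57  104.2 ] [ -0.02 -13.24   5.34] [-0.   -0.27 -0.96]
wrist cheek_left_top 0.85 [327.8 231. ] [ 479.73 -229.2    70.  ]
```

View pics/wrist3.png

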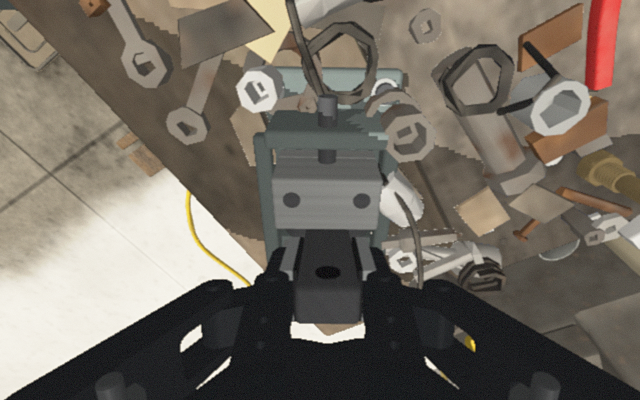

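The +y cheek now lies farther from the block centre (its inner edge near row 231, at y ≈ -229, about 9–10 mm back), with the stem leaning over to it. A small extra press to check the stop.

arm_command([
  [1,0,0,0,-0.5,0,10],
  [1,0,0,0,-0.5,0,10],
  [0,0,0,0,0,0,10],
  [0,0,0,0,0,0,10],
  [0,0,0,0,0,0,10],
  [0,0,0,0,0,0,10],
  [0,0,0,0,0,0,10],
  [0,0,0,0,0,0,10],
  [0,0,0,0,0,0,10],
  [0,0,0,0,0,0,10],
])

```text
time_s: 6.85
ee_pos: [479.2, -225.6, 104.0]
orientation: [2.072, 2.052, -0.309]
force: [-0.0, -18.8, 6.4]
finger_gap: 0.277
finger_force: 59.9
```

arm_command([
  [-2.5,0,0,0,1.7,0,10],
  [-2.5,0,0,0,1.7,0,10],
  [-2.5,0,0,0,1.7,0,10],
  [-2.5,0,0,0,1.7,0,10],
  [-2.5,0,0,0,1.7,0,10],
  [-2.5,0,0,0,1.7,0,10],
  [-2.5,0,0,0,1.7,0,10],
  [-2.5,0,0,0,1.7,0,10],
  [-2.5,0,0,0,1.7,0,10],
  [-2.5,0,0,0,1.7,0,10],
])

```text
time_s: 7.68
ee_pos: [478.9, -247.3, 106.7]
orientation: [-2.226, -2.212, -0.006]
force: [-0.8, -0.1, -6.5]
finger_gap: 0.271
finger_force: 59.7
```

arm_command([
  [-2.2,0,0,0,1.5,0,10],
  [-2.2,0,0,0,1.5,0,10],
  [-2.2,0,0,0,1.5,0,10],
  [-2.2,0,0,0,1.5,0,10],
  [-2.2,0,0,0,1.5,0,10],
  [-2.2,0,0,0,1.5,0,10],
  [-2.2,0,0,0,1.5,0,10],
  [-2.2,0,0,0,1.5,0,10],
  [-2.2,0,0,0,1.5,0,10],
  [-2.2,0,0,0,1.5,0,10],
])

```text
time_s: 8.52
ee_pos: [479.1, -267.5, 104.7]
orientation: [-2.084, -2.073, -0.281]
force: [-2.4, 10.7, 11.4]
finger_gap: 0.276
finger_force: 61.4
```

arm_command([
  [-1.2,0,0,0,0.6,0,10],
  [-1.2,0,0,0,0.6,0,10],
  [-1.2,0,0,0,0.4,0,10],
  [-0.6,0,0,0,0,0,10],
  [0,0,0,0,0,0,10],
  [0,0,0,0,0,0,10],
  [0,0,0,0,0,0,10],
  [0,0,0,0,0,0,10],
  [0,0,0,0,0,0,10],
  [0,0,0,0,0,0,10],
])

```text
time_s: 9.35
ee_pos: [479.2, -269.7, 104.0]
orientation: [-2.066, -2.057, -0.309]
force: [-4.2, 18.9, 18.5]
finger_gap: 0.272
finger_force: 62.2
```

```bash
python3 - <<'E'
from h import *
np.set_printoptions(precision=2,suppress=True)
s=observe();print(s['time_s'],s['ee_pos'],s['force'],pose(s)[1].as_matrix()[:,2])
for c in('side','wrist'):
    im=grab_frame(c)
    cv2.imwrite(f'pics/{c}4.png',im[...,::-1])
    for t in('cheek_left_top','cheek_right_top'):
        for r in pinpoint(t,c)[:1]: print(c,t,round(r['score'],2),np.array(r['centre']),atz(c,r['centre'],70,s))
a=cv2.resize(cv2.imread('pics/side4.png')[230:350,240:400],(640,480));b=cv2.resize(cv2.imread('pics/side3.png')[230:350,240:400],(640,480))
cv2.imwrite('pics/side4c.png',cv2.resize(np.hstack([b,a]),(800,300)))
E
```

```text
9.35 [ 479.16 -269.68  103.97] [-4.19 18.91 18.55] [ 0.    0.29 -0.96]
side cheek_left_top 0.4 [302.8 273. ] [ 479.89 -227.3    70.  ]
side cheek_right_top 0.91 [304.  290.6] [ 479.23 -270.84   70.  ]
wrist cheek_left_top 0.96 [325.7 185.9] [ 478.59 -227.65   70.  ]
```

View pics/wrist4.png

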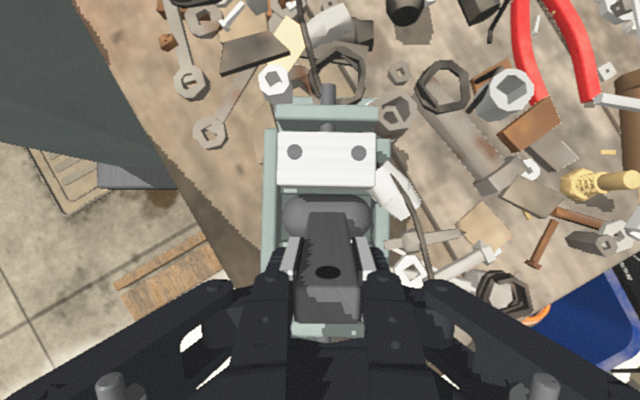

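View pics/side4c.png

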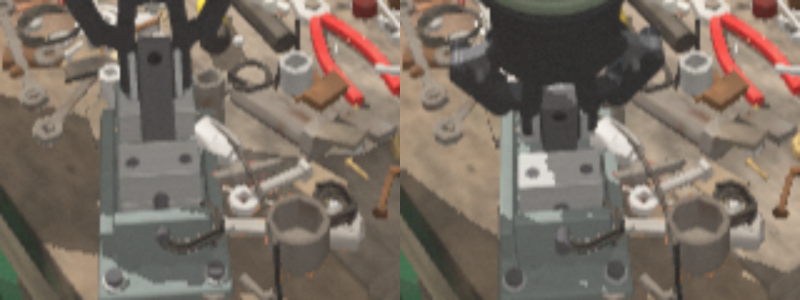

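Left panel (before) vs right (now): the -y cheek's screws went from (132,160) to (533,172) in the crop, about 10 mm back, and the wrist view shows the +y cheek still back with the bar exposed at (325,215). Both are back; bring the stem upright.

arm_command([
  [2.5,0,0,0,-1.7,0,10],
  [2.5,0,0,0,-1.7,0,10],
  [2.5,0,0,0,-1.7,0,10],
  [2.5,0,0,0,-1.7,0,10],
  [2.5,0,0,0,-1.7,0,10],
  [2.5,0,0,0,-1.7,0,10],
  [2.5,0,0,0,-1.7,0,10],
  [2.5,0,0,0,-1.7,0,10],
  [2.5,0,0,0,-1.6,0,10],
  [2.5,0,0,0,-1.6,0,10],
])

```text
time_s: 10.48
ee_pos: [478.9, -248.1, 106.8]
orientation: [2.228, 2.214, -0.001]
force: [0.1, 0.3, -6.7]
finger_gap: 0.272
finger_force: 59.7
```

arm_command([
  [0,0,-2,0,0,0,10],
  [0,0,-3,0,0,0,10],
  [0,0,-4,0,0,0,10],
  [0,0,-4,0,0,0,10],
  [0,0,-4,0,0,0,10],
  [0,0,-4,0,0,0,10],
  [0,0,-4,0,0,0,10],
  [0,0,-4,0,0,0,10],
  [0,0,-4,0,0,0,10],
  [0,0,-4,0,0,0,10],
])

```text
time_s: 11.32
ee_pos: [479.0, -248.4, 144.2]
orientation: [2.229, 2.214, 0.0]
force: [-0.5, -1.1, -6.4]
finger_gap: 0.271
finger_force: 59.6
```

arm_command([
  [0,0,-20,0,0,0,10],
  [0,0,-30,0,0,0,10],
  [0,0,-30,0,0,0,10],
  [5,1,-20,0,0,0,10],
  [10,2,-6,0,0,0.5,10],
  [15,2,0,0,0,0.5,10],
  [20,3,0,0,0,0.5,10],
  [25,3,0,0,0,0.5,10],
  [28,3,0,0,0,0.5,10],
  [28,3,0,0,0,0.5,10],
], force=90)

```text
time_s: 12.15
ee_pos: [499.7, -116.1, 248.9]
orientation: [-2.286, -2.153, 0.001]
force: [-0.0, 0.4, -6.9]
finger_gap: 0.268
finger_force: 89.6
```

arm_command([
  [28,3,0,0,0,0.5,10],
  [28,3,0,0,0,0.5,10],
  [28,3,0,0,0,0.5,10],
  [28,3,0,0,0,0.5,10],
  [28,3,0,0,0,0.5,10],
  [26,3,0,0,0,0,10],
  [24,3,0,0,0,0,10],
  [20,2,0,0,0,0,10],
  [15,2,0,0,0,0,10],
  [7,1,0,0,0,0,10],
])

```text
time_s: 12.98
ee_pos: [545.6, 114.0, 248.8]
orientation: [-2.328, -2.107, 0.0]
force: [0.3, 0.2, -6.6]
finger_gap: 0.264
finger_force: 89.6
```

```bash
python3 - <<'E'
from h import *
np.set_printoptions(precision=2,suppress=True)
s=observe();print(s['time_s'],s['ee_pos'],s['force'],pose(s)[1].as_matrix(),s['q'])
im=grab_frame('wrist'); cv2.imwrite('pics/wrist5.png',im[...,::-1])
for t,z in(('basket',0),('stub_bar',s['ee_pos'][2]-78),('stub_grip',s['ee_pos'][2]+2)):
    for r in pinpoint(t,'wrist')[:2]: print(t,round(r['score'],2),np.array(r['centre']),atz('wrist',r['centre'],z,s))
E
```

```text
12.9833 [545.57 113.95 248.79] [ 0.34  0.22 -6.59] [[ 0.1  1.  -0. ]
 [ 1.  -0.1  0. ]
 [ 0.  -0.  -1. ]] [ 0.03  0.45 -0.46  1.76  0.23  0.99 -0.62]
basket 0.87 [304.7 149.2] [521.12 146.05   0.  ]
stub_bar 0.62 [325.5 216.9] [544.33 114.79 170.79]
stub_grip 0.88 [327.5 272.7] [545.88 115.11 250.79]
```

View pics/wrist5.png

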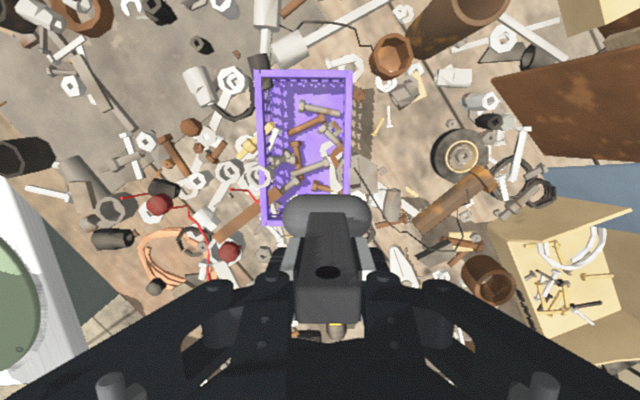

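The basket shows at (255–352, 70–225), square with the tool, network origin (521,146); stub hangs upright with its bar at (326,217). Go over the -y end of the basket and partly down.

arm_command([
  [-3,-3,3,0,0,0,10],
  [-4,-5,8,0,0,0,10],
  [-4,-5,12,0,0,0,10],
  [-4,-5,12,0,0,0,10],
  [-4,-4,12,0,0,0,10],
  [-2.5,-2.5,12,0,0,0,10],
  [0,0,10,0,0,0,10],
  [0,0,6,0,0,0,10],
  [0,0,2,0,0,0,10],
  [0,0,0,0,0,0,10],
])

```text
time_s: 14.02
ee_pos: [519.5, 92.0, 172.4]
orientation: [-2.332, -2.104, 0.001]
force: [-0.2, 0.2, -6.5]
finger_gap: 0.264
finger_force: 89.5
```

```bash
python3 - <<'E'
from h import *
np.set_printoptions(precision=2,suppress=True)
s=observe();print(s['time_s'],s['ee_pos'],s['force'])
im=grab_frame('wrist'); cv2.imwrite('pics/wrist6.png',im[...,::-1])
for t,z in(('basket',0),('stub_bar',s['ee_pos'][2]-78),('stub_grip',s['ee_pos'][2]+2)):
    for r in pinpoint(t,'wrist')[:2]: print(t,round(r['score'],2),np.array(r['centre']),atz('wrist',r['centre'],z,s))
E
```

```text
14.0167 [519.54  91.99 172.38] [-0.23  0.19 -6.46]
basket 0.71 [323.  129.1] [521.1  148.09   0.  ]
stub_bar 0.9 [326.9 216.4] [519.36  93.02  94.38]
stub_grip 0.68 [328.3 273.1] [520.19  92.92 174.38]
```

View pics/wrist6.png

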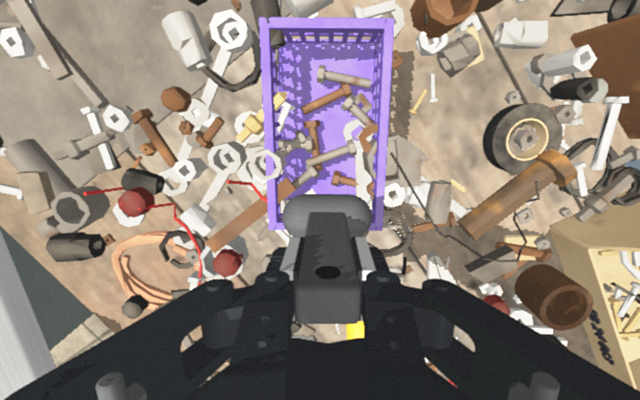

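The basket's outer rim runs (262,18)–(393,18) down to (277,228)–(377,228), centred with the bar at (327,216). Convert rim pixels to check centring.

```bash
python3 - <<'E'
from h import *
np.set_printoptions(precision=1,suppress=True)
s=observe()
P=np.array([atz('wrist',p,50,s) for p in [(262,18),(393,18),(277,228),(377,228)]])
p,Rt=pose(s); print(P[:,:2], Rt.inv().apply(P-p))
E
```

```text
[[487.3 232. ]
 [580.7 222.4]
 [474.8  72.4]
 [559.7  63.7]] [[135.7 -46.9 123.2]
 [135.8  47.1 123.3]
 [-24.3 -42.9 123.2]
 [-24.3  42.4 123.2]]
```

arm_command([
  [2,0,4,0,0,0,10],
  [2,0,8,0,0,0,10],
  [1,0,10,0,0,0,10],
  [0,0,10,0,0,0,10],
  [0,0,10,0,0,0,10],
  [0,0,8,0,0,0,10],
  [0,0,6,0,0,0,10],
  [0,0,4,0,0,0,10],
  [0,0,0,0,0,0,10],
  [0,0,0,0,0,0,10],
])

```text
time_s: 15.05
ee_pos: [520.2, 97.1, 112.7]
orientation: [-2.332, -2.105, -0.0]
force: [-0.3, -0.5, -6.1]
finger_gap: 0.267
finger_force: 89.5
```

arm_command([
  [2.7,0,0,0,-2,0,10],
  [2.7,0,0,0,-2,0,10],
  [2.7,0,0,0,-2,0,10],
  [2.7,0,0,0,-2,0,10],
  [2.7,0,0,0,-2,0,10],
  [2.7,0,0,0,-2,0,10],
  [2.7,0,0,0,-2,0,10],
  [2.7,0,0,0,-2,0,10],
  [2.7,0,0,0,-2,0,10],
  [2.7,0,0,0,-2,0,10],
])

```text
time_s: 15.88
ee_pos: [523.3, 124.1, 109.1]
orientation: [2.14, 1.931, -0.377]
force: [-1.0, 0.4, -6.1]
finger_gap: 0.269
finger_force: 89.6
```

arm_command([
  [0.7,0,1.9,0,0,0,10],
  [0.7,0,1.9,0,0,0,10],
  [0.7,0,1.9,0,0,0,10],
  [0.5,0,1.4,0,0,0,10],
  [0.5,0,1.4,0,0,0,10],
  [0.3,0,0.9,0,0,0,10],
  [0.3,0,0.9,0,0,0,10],
  [0.3,0,0.9,0,0,0,10],
  [0,0,0,0,0,0,10],
  [0,0,0,0,0,0,10],
])

```text
time_s: 16.72
ee_pos: [522.8, 123.3, 96.7]
orientation: [2.141, 1.932, -0.377]
force: [0.7, 0.2, -6.4]
finger_gap: 0.271
finger_force: 89.6
```

arm_command([
  [0.3,0,0.9,0,0,0,10],
  [0.3,0,0.9,0,0,0,10],
  [0.3,0,0.9,0,0,0,10],
  [0.3,0,0.9,0,0,0,10],
  [0.2,0,0.5,0,0,0,10],
  [0,0,0,0,0,0,10],
  [0,0,0,0,0,0,10],
  [0,0,0,0,0,0,10],
  [0,0,0,0,0,0,10],
  [0,0,0,0,0,0,10],
])

```text
time_s: 17.55
ee_pos: [522.8, 123.3, 92.3]
orientation: [2.141, 1.932, -0.378]
force: [-0.0, -0.5, -6.1]
finger_gap: 0.27
finger_force: 89.6
```

Bar is right at the floor; ease the grip so the stem can turn in the pads and lay it over towards +y on an arc about the bar.

arm_command([
  [4,0,0.2,0,0,0,10],
  [4,0,0.2,0,0,0,10],
  [4,0,0.6,0,0,0,10],
  [4,0,0.6,0,0,0,10],
  [3.8,0,1,0,0,0,10],
  [3.8,0,1,0,0,0,10],
  [3.7,0,1.4,0,0,0,10],
  [3.7,0,1.4,0,0,0,10],
  [3.6,0,1.8,0,0,0,10],
  [3.6,0,1.8,0,0,0,10],
], force=25)

```text
time_s: 18.38
ee_pos: [526.8, 158.4, 71.5]
orientation: [2.141, 1.934, -0.372]
force: [-3.8, 13.7, 25.4]
finger_gap: 0.268
finger_force: 95.8
```

```bash
python3 - <<'E'
from h import *
np.set_printoptions(precision=2,suppress=True)
s=observe();print(s['time_s'],s['ee_pos'],s['force'])
im=grab_frame('wrist'); cv2.imwrite('pics/wrist7.png',im[...,::-1])
im=grab_frame('side'); cv2.imwrite('pics/side7.png',im[...,::-1])
a=cv2.imread('pics/wrist7.png');b=cv2.resize(im[130:290,250:390,::-1],(350,400))
cv2.imwrite('pics/c7.png',np.hstack([a[:,120:560],b]))
E
```

```text
18.3833 [526.83 158.41  71.47] [-3.76 13.74 25.37]
```

View pics/c7.png

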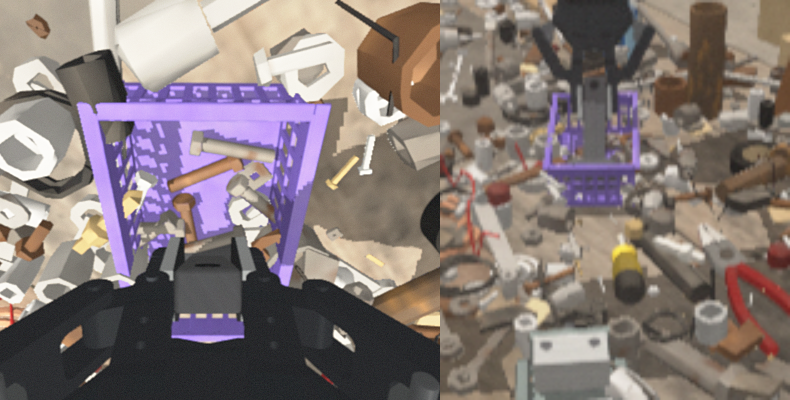

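arm_command([
  [0,0,0,0,0,0,22],
  [0,0,0,0,0,0,22],
  [0,0,0,0,0,0,22],
  [0,0,0,0,0,0,22],
  [0,0,0,0,0,0,22],
  [0,0,0,0,0,0,22],
  [0,0,0,0,0,0,22],
  [0,0,0,0,0,0,22],
  [0,0,0,0,0,0,22],
  [0,0,0,0,0,0,22],
], force=20)

```text
time_s: 19.32
ee_pos: [526.9, 158.5, 71.4]
orientation: [2.141, 1.934, -0.371]
force: [-4.5, 11.7, 22.5]
finger_gap: 0.266
finger_force: 95.6
```

```bash
python3 - <<'E'
from h import *
np.set_printoptions(precision=2,suppress=True)
s=observe();print(s['time_s'],s['ee_pos'],s['force'],s['ft_torque'])
for c in('side','wrist'):
  grab_frame(c)
  for t in('stub_grip','stub_bar'):
    for r in pinpoint(t,c)[:1]: print(c,t,round(r['score'],2),np.array(r['centre']),atz(c,r['centre'],s['ee_pos'][2] if t=='stub_grip' else 18,s))
E
```

```text
19.3167 [526.87 158.52  71.38] [-4.47 11.66 22.47] [ 0.72  1.35 -0.6 ]
side stub_grip 0.58 [308.1 167.6] [519.55 176.44  71.38]
side stub_bar 0.85 [310.7 200.2] [518.73  96.27  18.  ]
wrist stub_grip 0.83 [325.8 282.8] [525.58 151.19  71.38]
wrist stub_bar 0.59 [325.1 268.2] [519.97 103.23  18.  ]
```

The right-hand side view shows the stem leaning within the basket over the far end; networks put bar at y≈100 and grip at ≈155, i.e. a lean near 45°, so the stem is turning in the pads. Ease the fingers slightly by opening command.

arm_command([
  [0,0,0,0,0,0,23.2],
  [0,0,0,0,0,0,23.4],
  [0,0,0,0,0,0,23.6],
  [0,0,0,0,0,0,23.6],
  [0,0,0,0,0,0,23.6],
  [0,0,0,0,0,0,23.6],
  [3.3,0,2.1,0,0,0,23.6],
  [3.3,0,2.1,0,0,0,23.6],
  [3.1,0,2.4,0,0,0,23.6],
  [3.1,0,2.4,0,0,0,23.6],
])

```text
time_s: 20.45
ee_pos: [527.7, 168.3, 58.1]
orientation: [2.141, 1.935, -0.37]
force: [-3.8, 16.1, 16.9]
finger_gap: 0.276
finger_force: 27.6
```

arm_command([
  [3,0,-1,0,0,0,23.6],
  [2,0,1,0,0,0,23.6],
  [2.8,0,2.7,0,0,0,23.6],
  [2.8,0,2.7,0,0,0,23.6],
  [2.6,0,3,0,0,0,23.6],
  [2.6,0,3,0,0,0,23.6],
  [1.5,0,2,0,0,0,23.6],
  [0,0,0,0,0,0,23.6],
  [0,0,0,0,0,0,23.6],
  [0,0,0,0,0,0,23.6],
])

```text
time_s: 21.28
ee_pos: [528.7, 177.3, 38.7]
orientation: [2.141, 1.933, -0.375]
force: [0.3, 5.5, 1.0]
finger_gap: 0.279
finger_force: 24.6
```

```bash
python3 - <<'E'
from h import *
np.set_printoptions(precision=2,suppress=True)
s=observe();print(s['time_s'],s['ee_pos'],s['force'],s['ft_torque'])
im={c:grab_frame(c) for c in('side','wrist')}
a=im['wrist'][:,120:560,::-1];b=cv2.resize(im['side'][130:250,260:365,::-1],(350,400),interpolation=cv2.INTER_CUBIC)
cv2.imwrite('pics/c8.png',np.hstack([a,b]))
for c in('side','wrist'):
  for t in('stub_grip','stub_bar'):
    for r in pinpoint(t,c)[:1]: print(c,t,round(r['score'],2),np.array(r['centre']),atz(c,r['centre'],s['ee_pos'][2] if t=='stub_grip' else 18,s))
E
```

```text
21.2833 [528.7  177.34  38.69] [0.28 5.55 1.03] [ 1.15 -0.13  0.02]
side stub_grip 0.56 [313.9 175. ] [535.93 192.54  38.69]
side stub_bar 0.51 [310.2 200.4] [517.37  95.47  18.  ]
wrist stub_grip 0.66 [327.9 280.4] [528.53 171.54  38.69]
wrist stub_bar 0.87 [325.6 323.8] [520.52 106.2   18.  ]
```

View pics/c8.png

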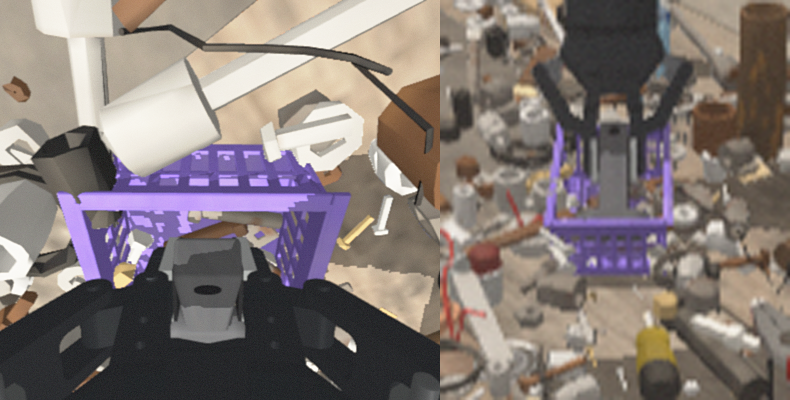

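The stub now lies nearly flat in the basket (stem at (615,170) in the right crop, lean ≈ 75°), with low forces. Ease down a little more and open gently.

arm_command([
  [1,0,1.2,0,0,0,23.6],
  [1,0,1.2,0,0,0,23.6],
  [0.6,0,1,0,0,0,23.6],
  [0,0,0,0,0,0,24],
  [0,0,0,0,0,0,24.5],
  [0,0,0,0,0,0,26],
  [0,0,0,0,0,0,30],
  [0,0,0,0,0,0,36],
  [0,0,0,0,0,0,40],
  [0,0,0,0,0,0,40],
])

```text
time_s: 22.42
ee_pos: [528.3, 177.2, 34.4]
orientation: [2.141, 1.932, -0.378]
force: [-1.1, -0.4, 0.4]
finger_gap: 0.468
finger_force: 0.0
```

Free of the stub; retreat straight up.

arm_command([
  [-1,0,-3,0,0,0,40],
  [-2,0,-6,0,0,0,40],
  [-4,0,-11,0,0,0,40],
  [-6,0,-16,0,0,0,40],
  [-7,0,-19,0,0,0,40],
  [-8,0,-22,0,0,0,40],
  [-8,0,-22,0,0,0,40],
  [-8,0,-22,0,0,0,40],
  [-6,0,-16,0,0,0,40],
  [-3,0,-8,0,0,0,40],
])

```text
time_s: 23.25
ee_pos: [529.0, 177.4, 192.1]
orientation: [2.141, 1.931, -0.373]
force: [1.2, -0.0, 0.7]
finger_gap: 0.472
finger_force: 0.0
```

```bash
python3 - <<'E'
from h import *
np.set_printoptions(precision=1,suppress=True)
s=observe();print(s['time_s'],s['ee_pos'],s['force'])
for c in('side','wrist','top'):
  grab_frame(c)
  for t,z in(('stub_grip',16),('stub_bar',20),('basket',0)):
    for r in pinpoint(t,c)[:1]: print(c,t,round(r['score'],2),np.array(r['centre']),atz(c,r['centre'],z,s))
E
```

```text
23.25 [529.  177.4 192.1] [ 1.2 -0.   0.7]
side stub_grip 0.47 [311.4 184.6] [527.3 179.5  16. ]
side stub_bar 0.72 [308.1 203.8] [510.6  77.   20. ]
side basket 0.78 [307.7 194.1] [514.8 156.4   0. ]
wrist stub_grip 0.93 [330.1 104.3] [533.8 195.8  16. ]
wrist stub_bar 0.87 [328.4 185. ] [524.2 114.9  20. ]
wrist basket 0.8 [322.3 147.1] [521.4 148.1   0. ]
top stub_grip 0.9 [209.9 215.8] [532.3 180.6  16. ]
top stub_bar 0.55 [240.6 220.4] [520.1 113.8  20. ]
top basket 0.61 [227.4 219.9] [523.8 146.1   0. ]
```

```bash
python3 -c "
from h import *
s=observe()
print(tri([ray('side',[311.4,184.6]),ray('wrist',[330.1,104.3],s),ray('top',[209.9,215.8])]),tri([ray('side',[308.1,203.8]),ray('wrist',[328.4,185],s),ray('top',[240.6,220.4])]))
print(close_job())"
```

```text
[531.19629302 188.80053221   7.00327559] [518.65516107 110.75155671   2.66812035]
the job is handed in; nothing more can be done
None
```

The job is handed in at about 23 s: both cheeks were forced back in turn (+y, then -y), and the stub was lifted out, laid in the parts basket and released, with the cameras placing it low inside the basket; I viewed 11 pictures, one over the limit of 10.

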